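Work the guarded sample press through its window

TASK

Work the small guarded sample press with the fingertips, gripping nothing: push the sliding shutter on top fully open (to your left), then reach through the window it uncovers and press the lever all the way down to its stop without touching the grey guard frame. Then draw the fingers out and push the shutter back until the window is fully closed again, leaving the lever down. Leave the jars and the tumbler where they stand.

Things in the scene. Friction and masses are not known exactly. Their poses are not given: they have to be found in the camera images.
- press: Bench press on a dark base plate, fixed, 136 mm high at the back. Origin: on the worktop, straight below the window's centre; z up, +x to the back (high side), +y the way the shutter opens. Place and yaw (within 0.25) vary. Base plate spans x -96..120, y -63..163 mm.
- guard_frame: Grey sheet guard, not to be touched; origin and axes as the press. Top panel rises 12 degrees to +x, spans y -52..152, x -73..98 mm, top face 115 mm high at the origin. Window 76 mm (y) by 70 mm (up the slope), centred on the origin; a wire bead under its edge stands 1 mm into it. Two guide rails 8 mm wide, 10 mm high run along y on the panel, 99 mm apart.
- window_center (a point): Centre of the window, in the plane of the panel's top face; axes as the press.
- shutter (a joint): Shutter travel in m along the press's +y: 0 = closed, 0.112 = fully open (hard stops). Starts at 0 to 0.025, stays where pushed, friction 2 N. A flat aluminium slab, 108 mm along y, 96 mm across, 18 mm thick, 2 mm above the panel; too wide to grip, pushed by its end faces. At 0 it spans y -62..46 mm.
- shutter_right_face (a point): Middle of the shutter's end face on the -y side (push here towards +y to open), 11 mm above the panel; moves with the shutter. Axes: x up the slope, y the opening direction, z normal to the panel.
- shutter_left_face (a point): Middle of the shutter's end face on the +y side (push here towards -y to close), 11 mm above the panel; moves with the shutter. Axes as the right face.
- lever (a joint): Angle of the press lever in rad: 0 = up, 0.22 = all the way down on its hard stop. Starts at 0 to 0.05 and stays where it is left. It turns about an axis along y, 85 mm behind the window centre and 93 mm above the worktop; its pad goes down about 20 mm and takes about 5 N.
- lever_pad (a point): Middle of the top of the lever's black ribbed pad (50 mm along x, 56 mm along y), under the window and hidden until the shutter is open; about 15 mm below the panel's top face when up, 35 mm when down. Press it straight down.
- jar_black_lid: Loose glaze jar with black lid, 49 mm wide, 58 mm high, right of the press; origin under its centre. Bystander.
- jar_white_lid: Loose glaze jar with off-white lid, 50 mm wide, 63 mm high, right of the press; origin under its centre. Bystander.
- tumbler: Loose clear tumbler, 81 mm wide, 91 mm high, left of the press; origin under its centre. Bystander.

How it is judged:
By the outcome, as a careful person would: the job done as asked, in the order asked, and still so for the second after the job is handed in, with the robot touching nothing.
It also fails if it takes over 48 s, if anything falls off the work surface, if the arm or the gripper's body presses on something with over 40 N, if the wrist force passes 120 N, or if a joint passes its speed limit or range.

ROBOT

A 6-joint arm with a two-finger parallel gripper is mounted at the origin on a cart in front of the work surface, level with it; the furniture and walls round the work are solid. World frame = base frame: x ahead of the robot, y to its left, z up, the work surface at z = 0. Lengths are in m, angles in rad, forces in N, time in s.
With the tool pointing down it reaches from about 0.375 to 0.975 m from the base axis. Payload 3.8 kg.
Tool frame: the origin (TCP) lies at the very end of the fingers, on their centre line; the grasp point (between the pads) lies 19 mm behind it; z points along the fingers, y is the line along which they close (so a half turn about z gives the same grasp; the last joint's range is limited). The gripper opens to 85 mm and grips with 20 to 120 N. Pads are 22 mm wide; open, the fingers measure 114 mm over their backs; the gripper's body (76 mm by 85 mm) begins 54 mm behind the grasp point. The pads swing forward as they close: fully open they stand 13 mm farther back than shut.
Start: joints at [-1.195, 0.264, 1.604, -0, 1.274, -0.037], TCP at [0.271, -0.618, 0.231] pointing down, gripper open.
Joint ranges: [-2.63, 2.63], [-0.94, 2.18], [0.31, 2.57], [-1.31, 4.45], [0, 2.66], [-2.55, 2.55]. Speed limits (rad/s): [2.57, 2.57, 3.14, 3.14, 3.14, 3.14].

INTERFACE

Orientations are given as a rotation vector (axis times angle).
In Python, from workcell import monitor, viewer, job gives the robot as it stands. The module is installed in compiled form; this text tells all that it offers.
- The arm moves only by the tool step_arm, never from a script. Its argument "series" is one flat list of numbers, 4 for each row, row after row: the shift along the tool's x, y, z in m, then the turn about the tool's z in rad. A call has 1 to 8 rows; each row is the pose to reach, as a shift and turn from the pose commanded when the call began, along the tool's axes at that moment; what a row does not reach only later rows make up. A row lasts 1/8 s, in which the tool goes at most 62.5 mm and 10.7 degrees, less where a joint would pass 70% of its speed; a pose out of reach is approached as far as the arm can. A call with a gripper value outside its range is refused whole. "gripper" is the opening, from 0 (shut) to 1 (fully open), set as the call begins (left out, the last holds). The fingers move at their own pace and stop on an object; "newtons" is the grip in N (left out, the last holds). Time passes only in rows, so rows that repeat a pose let the fingers close. It gives the time, the measured TCP pose, the force, the opening and the grip force at its end, in the units of the state.
- monitor.read_state(): the state, without advancing time (a new reading comes with each control period).
- viewer.read_camera(name): name is "scene" or "top" or "wrist"; returns a dict with "image" (480x640x3 uint8, red, green, blue), "intrinsics" (3x3 intrinsics, pixels), "T" (4x4, takes a point from camera to world coordinates); the wrist camera has in their place "hand_eye" (4x4, takes a point from camera to tool coordinates, whose origin is the TCP and whose axes are the flange's). Camera axes: x right, y up, looking along -z (the intrinsics and any distortion apply to the point x, -y, -z); pixel columns grow to the right and rows downward; lengths in m; the calibration is good to about 2 mm. A picture is of the moment at which its call begins: read the wrist's pose just before it. There is no depth.
- job.finish_job(): hands the job in; it is judged then, once.
Trained networks look in a picture, given as the dict that the camera call returned (one of the last four; its "shot" number tells which), for a name from the list of things; names that differ only in an ending like _2 or _b are one class to them, and where a whole thing is asked for, a point or a joint stands for the part that bears it (a point fixed in the world has none). Each returns a list of dicts, best first, with "score" (0 to 1); they miss things now and then, are a little off and sometimes report something else, mostly with a low value. They report only what shows in the picture. A call takes as long as a camera call.
- viewer.boxes_of(picture, label): "extent" ([centre column, centre row, width, height] in pixels, round what is visible of it).
- viewer.spot_point(picture, label): "point" ([column, row] in pixels: a listed point, or the origin of a listed thing).
The state is a dict: "time": time; "q": joint angles; "joint_vel": joint speeds; "joint_torque": joint torques, N m; "tool_pos": TCP position; "tcp_rot": TCP orientation; "wrist_force": force on the tool from outside, world axes, zero at the start; "torque": the same for the moment, N m; "width": opening from 0.0 (shut) to 1.0 (fully open); "grip_force": force on a finger pad.
Only numpy, scipy, OpenCV 4.12 (cv2) and the standard library are available. Lean on these libraries where they do the work, as an engineer would, in place of code of your own. Each camera call takes 0.05 s, during which the arm holds its last target. There are 200 camera calls.

## Working session

There is one attempt and no reset: what is moved stays moved. The work goes in short steps, Python scripts to look and compute and a tool call to move; the robot and the scene stay as the last step left them, time stands still between calls to the robot, and variables do not carry over. Pictures are saved under pics/ and viewed, at most 10 in all, crops included, and the job is handed in when it is done.

Besides the shell and the picture viewer there is one more tool, called as name(argument=value, ...) on one line, values as JSON. step_arm: Moves the arm, as the interface text tells. Its arguments: {"type":"object","properties":{"series":{"type":"array"},"gripper":{"type":"number"},"newtons":{"type":"number"}},"required":["series"]}

```bash
mkdir -p pics; cat > h.py <<'E'
import numpy as np, cv2
from scipy.spatial.transform import Rotation as R
from workcell import monitor, viewer, job
np.set_printoptions(precision=4,suppress=True)
def save(p,n): cv2.imwrite('pics/'+n,p['image'][:,:,::-1])
def T(p,s):
    if 'T' in p: return np.array(p['T'])
    M=np.eye(4);M[:3,:3]=R.from_rotvec(s['tcp_rot']).as_matrix();M[:3,3]=s['tool_pos']
    return M@np.array(p['hand_eye'])
def ray(p,s,uv):
    K=np.array(p['intrinsics']);M=T(p,s)
    d=np.linalg.solve(K,[uv[0],uv[1],1.]);d=M[:3,:3]@(d*[1,-1,-1])
    return M[:3,3],d
def atz(p,s,uv,z):
    o,d=ray(p,s,uv);return o+d*(z-o[2])/d[2]
def proj(p,s,X):
    K=np.array(p['intrinsics']);M=np.linalg.inv(T(p,s))
    c=M[:3,:3]@np.array(X)+M[:3,3];c=K@(c*[1,-1,-1]);return c[:2]/c[2]
E
python3 - <<'E'
from h import *
s=monitor.read_state();print(s)
for n in ['top','scene']:
    p=viewer.read_camera(n);save(p,n+'1.png');print(n,p.keys(),p['intrinsics'],p['T'])
    for l,z in [('press',0),('window_center',.115),('shutter_right_face',.126),('shutter_left_face',.126),('jar_black_lid',0),('jar_white_lid',0),('tumbler',0)]:
        for d in viewer.spot_point(p,l)[:2]: print(l,d['point'],d['score'],atz(p,s,d['point'],z))
E
```

```text
{'time': 0.0, 'q': array([-1.1949,  0.2648,  1.6054,  0.    ,  1.2737, -0.0369]), 'joint_vel': array([-0.0006, -0.0011,  0.0007, -0.0003,  0.0001,  0.0015]), 'joint_torque': array([  0.0007, -51.5108, -36.7311,   0.0001,   0.0129,  -0.    ]), 'tool_pos': array([ 0.2705, -0.6176,  0.2299]), 'tcp_rot': array([-3.0727, -0.6433,  0.0005]), 'wrist_force': array([-0.2695,  0.1641,  0.8083]), 'torque': array([-0.0398, -0.0611, -0.0332]), 'grip_force': 0.0, 'width': 1.0007019038852731}
top dict_keys(['image', 'intrinsics', 'T', 'shot']) [[584.0753   0.     319.0126]
 [  0.     584.0753 241.9565]
 [  0.       0.       1.    ]] [[ 0.0182  0.9891 -0.146   0.4355]
 [-0.9998  0.0161 -0.0153 -0.1269]
 [-0.0128  0.1462  0.9892  1.2002]
 [ 0.      0.      0.      1.    ]]
press [345.1, 270.6] 0.66 [ 0.5538 -0.1632  0.    ]
window_center [344.3, 263.9] 0.93 [ 0.555  -0.1581  0.115 ]
shutter_right_face [370.4, 264.3] 0.69 [ 0.5539 -0.2059  0.126 ]
shutter_left_face [313.0, 255.0] 0.88 [ 0.5694 -0.0996  0.126 ]
jar_black_lid [456.4, 289.9] 0.76 [ 0.518  -0.3913  0.    ]
jar_white_lid [472.4, 235.0] 0.9
[... 202 characters left out ...]
    0.       1.    ]] [[-0.8291  0.4194 -0.3697  0.1394]
 [-0.5591 -0.6188  0.5519  0.5583]
 [ 0.0027  0.6643  0.7475  1.0061]
 [ 0.      0.      0.      1.    ]]
press [338.6, 273.2] 0.86 [ 0.5613 -0.1571  0.    ]
window_center [337.9, 239.0] 0.76 [ 0.5613 -0.1482  0.115 ]
shutter_right_face [353.5, 220.1] 0.61 [ 0.5581 -0.2005  0.126 ]
shutter_right_face [321.3, 250.8] 0.53 [ 0.5659 -0.0958  0.126 ]
shutter_left_face [323.8, 247.9] 0.63 [ 0.566  -0.1047  0.126 ]
shutter_left_face [258.8, 407.6] 0.53 [0.4652 0.2313 0.126 ]
jar_black_lid [407.3, 211.4] 0.67 [ 0.5294 -0.4034  0.    ]
jar_white_lid [376.8, 190.3] 0.64 [ 0.6243 -0.4258  0.    ]
tumbler [257.0, 407.1] 0.87 [0.5151 0.1856 0.    ]
```

View pics/top1.png

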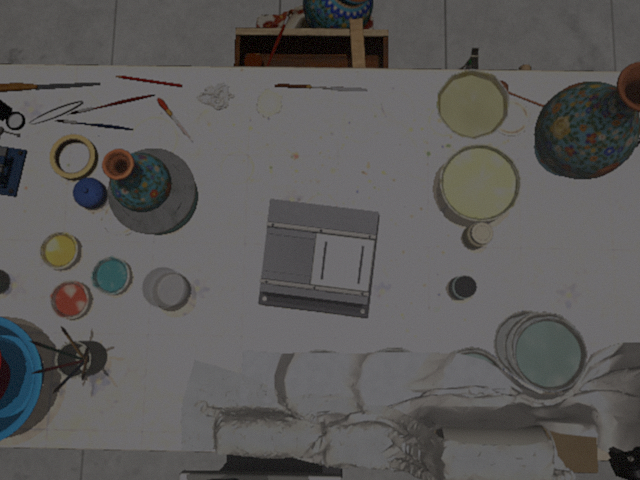

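View pics/scene1.png

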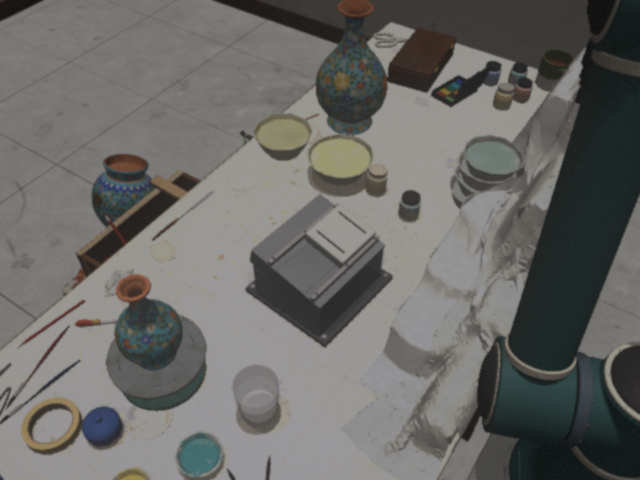

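The top picture shows the press with its shutter on the right (white slab, cols 313–377, rows 233–293). The yaw is about -0.1. The jars are at (462,288) and (480,235), the tumbler at (172,289). Next I move above the press with the fingers shut.

step_arm(series=[0.05,-0.035,-0.02,0.1,0.1,-0.07,-0.05,0.2,0.15,-0.105,-0.08,0.3,0.2,-0.14,-0.1,0.4,0.25,-0.17,-0.11,0.5,0.3,-0.205,-0.12,0.53,0.35,-0.24,-0.12,0.53,0.4,-0.275,-0.12,0.53], gripper=0, newtons=40)

```text
time: 1.8
tool_pos: [0.5241, -0.2103, 0.3521]
tcp_rot: [3.135, -0.184, 0.003]
wrist_force: [0.7, -0.8, 0.9]
width: -0.001
grip_force: 0.0
```

```bash
python3 - <<'E'
from h import *
s=monitor.read_state();print(s['time'],s['tool_pos'],s['tcp_rot'],s['q'],s['width']);print(R.from_rotvec(s['tcp_rot']).as_matrix())
p=viewer.read_camera('wrist');save(p,'w1.png');print(p['hand_eye'],p['intrinsics'])
for l,z in [('press',0),('window_center',.115),('shutter_right_face',.126),('shutter_left_face',.126)]:
  for d in viewer.spot_point(p,l)[:2]: print(l,d['point'],d['score'],atz(p,s,d['point'],z))
E
```

```text
1.8 [ 0.5241 -0.2103  0.3521] [ 3.1355 -0.1842  0.0026] [-0.4256  0.002   1.6797 -0.0001  1.4582  1.2626] -0.0005574710481771362
[[ 0.9931 -0.1171  0.0016]
 [-0.1171 -0.9931 -0.0008]
 [ 0.0017  0.0006 -1.    ]]
[[-0.0005  0.9565  0.2917  0.0745]
 [ 1.      0.0003  0.0008 -0.0006]
 [ 0.0006  0.2917 -0.9565 -0.1432]
 [ 0.      0.      0.      1.    ]] [[403.0594   0.     319.8744]
 [  0.     403.0594 236.7313]
 [  0.       0.       1.    ]]
press [272.5, 151.9] 0.79 [ 0.5619 -0.1564  0.    ]
window_center [193.9, 170.0] 0.22 [ 0.5624 -0.0949  0.115 ]
shutter_right_face [312.6, 166.7] 0.66 [ 0.5537 -0.2063  0.126 ]
shutter_left_face [194.9, 169.9] 0.85 [ 0.5634 -0.0994  0.126 ]
```

View pics/w1.png

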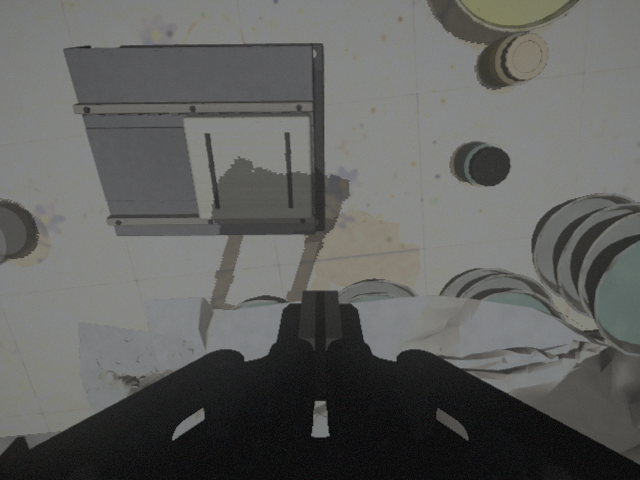

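The wrist view shows the press aligned with the image to within about 0.01 rad. The panel corners are near (65,46), (314,44) and (117,235), and the shutter's left edge runs (184,117)–(201,219). I'll fit the pose from these.

```bash
cat >> h.py <<'E'
t12=np.tan(np.radians(12))
def pw(v,P):  # press point to world
    x,y,a=v; c,s=np.cos(a),np.sin(a); return np.array([x+c*P[0]-s*P[1],y+s*P[0]+c*P[1],P[2]])
def pan(x,y,h=0): # x horizontal; h normal height
    a=np.radians(12); return np.array([x-h*np.sin(a),y,.115+x*t12+h*np.cos(a)])
E
python3 - <<'E'
from h import *
from scipy.optimize import least_squares
s=monitor.read_state();p=viewer.read_camera('wrist')
c=np.cos(np.radians(12))
pts=[((65,46),lambda j:pan(.098,.152)),((314,44),lambda j:pan(.098,-.052)),((117,235),lambda j:pan(-.073,.152)),
((184,117),lambda j:pan(.048*c,.046+j,.020)),((201,219),lambda j:pan(-.048*c,.046+j,.020))]
f=lambda v:np.concatenate([proj(p,s,pw(v[:3],P(v[3])))-uv for uv,P in pts])
r=least_squares(f,[.555,-.158,-.117,.01],x_scale=[.01,.01,.01,.01],loss='soft_l1')
print(r.x,r.fun.reshape(-1,2))
im=p['image'][:,:,::-1].copy()
v=r.x
def line(A,B,col):
    a,b=[tuple(int(round(q*8)) for q in proj(p,s,pw(v[:3],X))) for X in(A,B)];cv2.line(im,a,b,col,1,cv2.LINE_AA,3)
def poly(L,col):
    for i in range(len(L)): line(L[i],L[i-1],col)
poly([pan(.098,.152),pan(.098,-.052),pan(-.073,-.052),pan(-.073,.152)],(0,0,255))
j=v[3];poly([pan(.048*c,.046+j,.02),pan(-.048*c,.046+j,.02),pan(-.048*c,-.062+j,.02),pan(.048*c,-.062+j,.02)],(0,255,0))
cv2.imwrite('pics/w1o.png',cv2.resize(im[30:250,50:350],None,fx=2.6,fy=2.6))
E
```

```text
[ 0.5594 -0.1595 -0.1102  0.0112] [[-1.3718  0.0918]
 [ 0.6455  0.3195]
 [ 0.3556 -0.225 ]
 [-0.0982 -0.7274]
 [ 0.1108  0.6303]]
```

View pics/w1o.png

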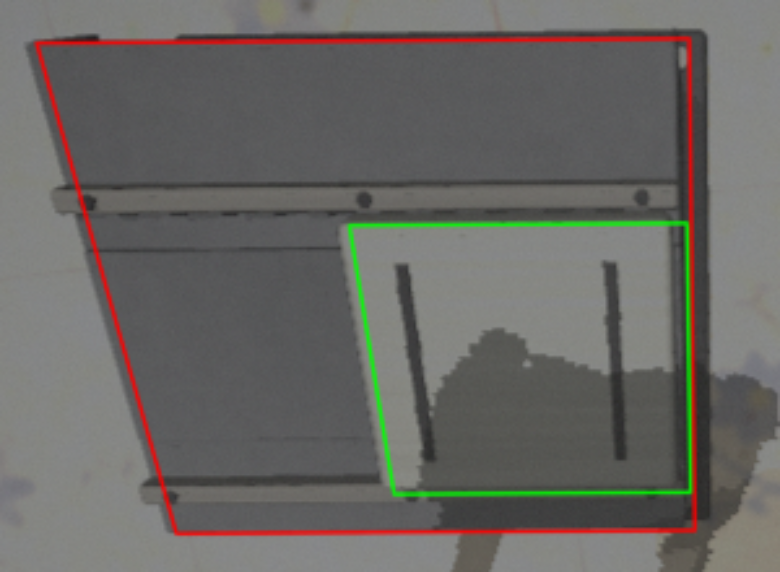

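step_arm(series=[0.029,0.035,0.04,0,0.029,0.035,0.09,0,0.029,0.035,0.14,0,0.029,0.035,0.18,0,0.029,0.035,0.21,0,0.029,0.035,0.228,0,0.029,0.035,0.228,0,0.029,0.035,0.228,0])

```text
time: 3.1
tool_pos: [0.5487, -0.2512, 0.1249]
tcp_rot: [3.135, -0.185, 0.004]
wrist_force: [1.1, -0.9, 1.0]
width: -0.001
grip_force: 0.0
```

```bash
python3 - <<'E'
from h import *
s=monitor.read_state();print(s['time'],s['tool_pos'],s['tcp_rot'],s['wrist_force'])
p=viewer.read_camera('wrist');save(p,'w2.png')
E
```

```text
3.1 [ 0.5487 -0.2512  0.1249] [ 3.135  -0.1852  0.0037] [ 1.0505 -0.8886  0.9835]
```

View pics/w2.png

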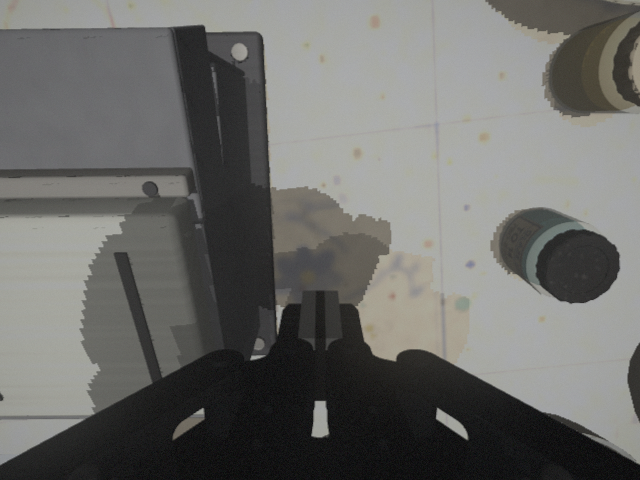

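The fingers stand right of the shutter's end face (face at about col 215, fingers at col 320), with nothing else nearby. I push towards +y.

step_arm(series=[0,-0.02,0,0,0,-0.032,0,0,0,-0.042,0,0,0,-0.055,0,0,0,-0.07,0,0,0,-0.085,0,0,0,-0.1,0,0,0,-0.112,0,0])

```text
time: 4.15
tool_pos: [0.561, -0.1377, 0.1232]
tcp_rot: [-3.136, 0.183, 0.0]
wrist_force: [-0.2, -3.0, 2.3]
width: -0.001
grip_force: 1.4
```

step_arm(series=[0,-0.007,0,0,0,-0.013,0,0,0,-0.018,0,0,0,-0.021,0,0,0,-0.024,0,0,0,-0.024,0,0])

```text
time: 4.9
tool_pos: [0.5631, -0.1195, 0.1232]
tcp_rot: [3.129, -0.182, -0.001]
wrist_force: [-3.4, -16.5, 1.4]
width: -0.002
grip_force: 8.3
```

step_arm(series=[0,0.015,0,0,0,0.03,-0.03,0,-0.02,0.04,-0.07,0,-0.05,0.04,-0.11,0,-0.07,0.04,-0.12,0,-0.07,0.04,-0.12,0,-0.07,0.04,-0.12,0])

```text
time: 5.78
tool_pos: [0.4897, -0.1463, 0.2424]
tcp_rot: [-3.135, 0.184, 0.001]
wrist_force: [-0.7, -0.2, 0.1]
width: 0.003
grip_force: 0.0
```

```bash
python3 - <<'E'
from h import *
s=monitor.read_state();print(s['time'],s['tool_pos'],s['tcp_rot'],s['wrist_force']);print(R.from_rotvec(s['tcp_rot']).as_matrix())
p=viewer.read_camera('wrist')
for l,z in [('window_center',.115),('shutter_right_face',.126),('lever_pad',.1)]:
  for d in viewer.spot_point(p,l)[:2]: print(l,d['point'],d['score'],atz(p,s,d['point'],z))
v=[.559,-.157,-.110];c=np.cos(np.radians(12))
im=p['image'][:,:,::-1].copy()
def poly(L,col):
    cv2.polylines(im,[np.array([proj(p,s,pw(v,X))*8 for X in L]).round().astype(int)],True,col,1,cv2.LINE_AA,3)
h=.035*c
poly([pan(h,.038),pan(h,-.038),pan(-h,-.038),pan(-h,.038)],(0,0,255))
poly([np.array([x,y,.1]) for x,y in[(.025,.028),(.025,-.028),(-.025,-.028),(-.025,.028)]],(0,255,0))
poly([pan(.098,.152),pan(.098,-.052),pan(-.073,-.052),pan(-.073,.152)],(255,0,0))
cv2.imwrite('pics/w3.png',im)
E
```

```text
5.775 [ 0.4897 -0.1463  0.2424] [-3.1353  0.1842  0.0008] [-0.6999 -0.1583  0.0603]
[[ 0.9931 -0.1171 -0.0005]
 [-0.1171 -0.9931  0.0009]
 [-0.0006 -0.0009 -1.    ]]
window_center [322.0, 122.0] 0.77 [ 0.5585 -0.1549  0.115 ]
shutter_right_face [245.7, 123.4] 0.94 [ 0.5635 -0.1078  0.126 ]
lever_pad [323.6, 123.9] 0.83 [ 0.5569 -0.1558  0.1   ]
```

View pics/w3.png

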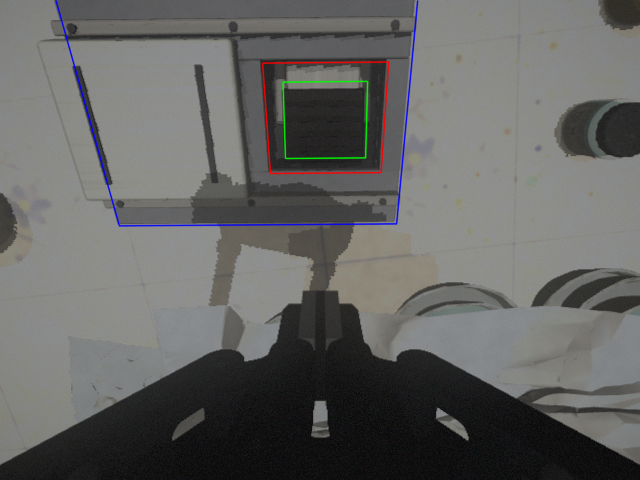

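The shutter is fully open. The window (cols 262–388, rows 61–173) matches my fit, and the pad is centred at about (325,122). I go over the window and then down.

step_arm(series=[0.034,0.004,0,0,0.067,0.008,0,0,0.067,0.008,0.03,0,0.067,0.008,0.07,0,0.067,0.008,0.1,0,0.067,0.008,0.12,0,0.067,0.008,0.13,0,0.067,0.008,0.13,0])

```text
time: 6.98
tool_pos: [0.5552, -0.1623, 0.1129]
tcp_rot: [-3.136, 0.184, 0.001]
wrist_force: [-0.1, -0.7, -0.3]
width: 0.0
grip_force: 0.0
```

step_arm(series=[0,0,0.005,0,0,0,0.01,0,0,0,0.015,0,0,0,0.02,0,0,0,0.023,0,0,0,0.026,0,0,0,0.029,0,0,0,0.029,0])

```text
time: 7.98
tool_pos: [0.5557, -0.1625, 0.0842]
tcp_rot: [3.136, -0.184, 0.002]
wrist_force: [1.6, -0.6, 1.8]
width: -0.0
grip_force: 1.0
```

step_arm(series=[0,0,0.003,0,0,0,0.005,0,0,0,0.007,0,0,0,0.007,0])

```text
time: 8.48
tool_pos: [0.5563, -0.1627, 0.0812]
tcp_rot: [3.136, -0.184, 0.003]
wrist_force: [-8.0, 3.2, 25.1]
width: -0.001
grip_force: 12.9
```

step_arm(series=[0,0,-0.01,0,0,0,-0.03,0,0,0,-0.06,0,0,0,-0.1,0,-0.03,0,-0.15,0,-0.07,0,-0.16,0,-0.07,0,-0.16,0,-0.07,0,-0.16,0])

```text
time: 9.48
tool_pos: [0.4858, -0.1542, 0.2371]
tcp_rot: [-3.136, 0.184, -0.0]
wrist_force: [0.3, -0.3, -0.2]
width: 0.003
grip_force: 0.0
```

```bash
python3 - <<'E'
from h import *
s=monitor.read_state();print(s['time'],s['tool_pos'],s['wrist_force'])
p=viewer.read_camera('wrist');save(p,'w4.png')
for l,z in [('shutter_right_face',.126),('shutter_left_face',.126),('lever_pad',.08)]:
  for d in viewer.spot_point(p,l)[:2]: print(l,d['point'],d['score'],atz(p,s,d['point'],z))
E
```

```text
9.475 [ 0.4858 -0.1542  0.2371] [ 0.3003 -0.3388 -0.1873]
shutter_right_face [229.4, 116.8] 0.97 [ 0.5646 -0.1076  0.126 ]
shutter_left_face [47.5, 120.1] 0.84 [0.5757 0.0023 0.126 ]
lever_pad [312.3, 120.4] 0.91 [ 0.556  -0.1562  0.08  ]
```

View pics/w4.png

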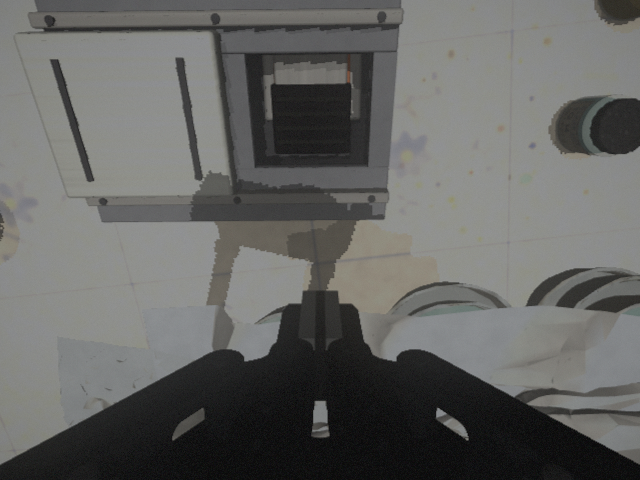

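The pad looks smaller and lower than before, so the lever is down; the shutter is still open and the jars are untouched. Next I go to the shutter's left side.

step_arm(series=[0.02,-0.05,0,0,0.04,-0.1,0,0,0.06,-0.15,0,0,0.071,-0.19,0,0,0.071,-0.202,0.02,0,0.071,-0.202,0.06,0,0.071,-0.202,0.1,0,0.071,-0.202,0.113,0])

```text
time: 10.68
tool_pos: [0.5763, 0.0374, 0.1195]
tcp_rot: [3.135, -0.184, -0.013]
wrist_force: [0.0, 0.9, -0.0]
width: -0.0
grip_force: 0.0
```

step_arm(series=[0,0,0,0])

```text
time: 10.8
tool_pos: [0.5786, 0.0375, 0.1227]
tcp_rot: [3.136, -0.185, -0.005]
wrist_force: [-0.4, 0.4, 0.5]
width: -0.001
grip_force: 0.0
```

step_arm(series=[0,0.012,0,0,0,0.022,0,0,0,0.034,0,0,0,0.049,0,0,0,0.064,0,0,0,0.08,0,0,0,0.096,0,0,0,0.11,0,0])

```text
time: 11.8
tool_pos: [0.5663, -0.0722, 0.1238]
tcp_rot: [-3.136, 0.185, 0.002]
wrist_force: [1.7, 1.7, 1.7]
width: -0.002
grip_force: 1.5
```

step_arm(series=[0,0.008,0,0,0,0.014,0,0,0,0.02,0,0,0,0.025,0,0,0,0.028,0,0,0,0.03,0,0,0,0.03,0,0])

```text
time: 12.68
tool_pos: [0.5635, -0.098, 0.1239]
tcp_rot: [-3.131, 0.185, 0.001]
wrist_force: [3.0, 11.4, -0.6]
width: 0.001
grip_force: 5.7
```

step_arm(series=[0,-0.015,0,0,0,-0.03,-0.02,0,0,-0.03,-0.07,0,-0.03,-0.02,-0.12,0,-0.07,0.0,-0.13,0,-0.07,0.03,-0.13,0,-0.07,0.03,-0.13,0,-0.07,0.03,-0.13,0])

```text
time: 13.68
tool_pos: [0.4907, -0.1221, 0.255]
tcp_rot: [-3.136, 0.184, -0.001]
wrist_force: [0.3, -0.3, 0.1]
width: 0.003
grip_force: 0.0
```

```bash
python3 - <<'E'
from h import *
s=monitor.read_state();print(s['time'],s['tool_pos'],s['wrist_force'])
p=viewer.read_camera('wrist');save(p,'w5.png')
for l,z in [('shutter_right_face',.126),('shutter_left_face',.126)]:
  for d in viewer.spot_point(p,l)[:2]: print(l,d['point'],d['score'],atz(p,s,d['point'],z))
print(pw([.559,-.156,-.11],pan(0,.046,.011)),pw([.559,-.156,-.11],pan(0,-.062,.011)))
E
```

```text
13.675 [ 0.4907 -0.1221  0.255 ] [ 0.2685 -0.302   0.1152]
shutter_right_face [455.8, 116.9] 0.55 [ 0.5526 -0.2171  0.126 ]
shutter_left_face [288.8, 119.2] 0.96 [ 0.5639 -0.1096  0.126 ]
[ 0.5618 -0.11    0.1258] [ 0.5499 -0.2174  0.1258]
```

View pics/w5.png

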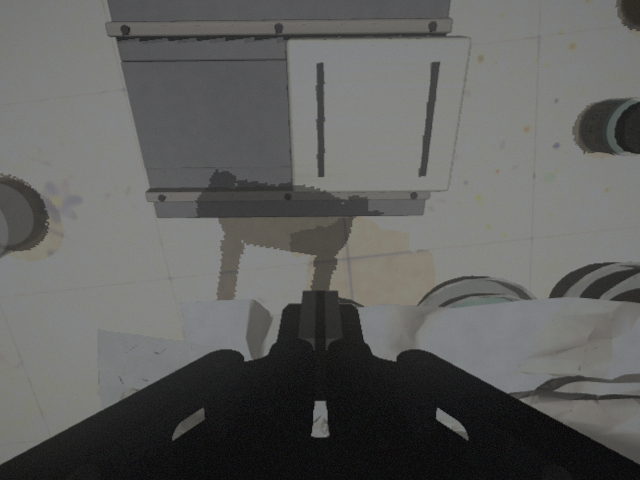

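The shutter is fully closed (cols 289–468) and its faces are within about 1 mm of the closed positions. The jars and tumbler are in place and the robot is clear.

```bash
python3 -c "
from h import *
print(job.finish_job())"
```

```text
the job is handed in; nothing more can be done
None
```

The job is handed in: I opened the shutter fully, pressed the lever down to its stop and closed the shutter again, with no sign of touching the guard and the jars and tumbler left where they stood; the hand-in returned no verdict.

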